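# Close the balance's draught shield and tare it

## Task

The sample beaker is already standing on the laboratory balance. With closed fingertips, push the draught shield fully shut by its two blue tabs, the sliding top panel and the sliding side door, and only then press the green tare button and let it spring back. Leave the beaker standing where it is on the pan, do not press the red power button, and do not disturb anything else on the bench.

Things in the scene. Friction and masses are not known exactly. Their poses are not given: they have to be found in the camera images.
- balance: White balance, fixed, 360 mm deep by 210 wide. Origin: centre of its underside, on the bench; x to its back, y to its left. Front control panel (x -180 to -40): 60 mm high, two buttons. Then a clear chamber, x -40 to 130, y -91 to 92, its top panel's upper face at 174 mm, and a grey housing to x 180. Top and right (-y) wall slide. Pan: 90 mm wide, top at 72 mm, centred at x 45, y 0.
- top_panel (a joint): Opening of the clear sliding top panel in m: 0 fully shut (hard stop), up to 0.11. It opens backwards, along the balance's +x: push it in -x to shut. It stays where it is left; about 2 N of friction plus 8 N per m/s. Starts 50 to 90 mm open.
- top_tab (a point): Centre of the top panel's blue tab, moving with it: 10 mm thick (x), 60 wide (y), 30 high, upright on the panel near its front edge; the panel's upper face is 15 mm below this point, the tab's top 15 mm above. The panel runs on 162 mm behind (+x) this point, flat and free. Axes as the balance's.
- side_door (a joint): Opening of the clear sliding door that is the chamber's right (-y) wall, in m: 0 fully shut (hard stop), up to 0.11. It opens along the balance's +x: push it in -x to shut. It stays where it is left; about 2 N of friction plus 8 N per m/s. Starts 50 to 90 mm open.
- door_tab (a point): Centre of the side door's blue tab, moving with it: 10 mm thick (x), standing 40 mm out from the door towards -y (this point is 20 mm out), 45 high (22 above and below this point, which is 140 mm above the bench, 34 mm below the top panel's upper face). Free air before, behind and beside it, down to the 60 mm high base. Axes as the balance's.
- tare_top (a point): Centre of the top of the GREEN tare button, 28 mm diameter, facing up, on the balance's front panel, either left or right. 135 mm in front of the balance's origin, 50 mm to one side, 95 mm in front of the chamber's front wall. Axes: z up.
- tare (a joint): Travel of the green tare button, in m: 0 up, 0.006 fully down (5 N); a spring pushes it back.
- power_top (a point): Centre of the top of the RED power button, same size, on the other side, 100 mm from the green one. Do not press.
- power (a joint): Travel of the red power button, in m: 0 up, 0.006 fully down.
- beaker: Small glass beaker standing loose on the pan inside the chamber, 44 mm diameter, 58 high; origin at the centre of its underside. Its rim is at 130 mm above the bench, 38 mm under the top panel.
- jar: Brown glass jar with white cap, 54 mm diameter, 75 high, loose, on the bench to the right of the balance; origin at its underside's centre.
- scoop: Steel sample spoon 160 mm long, lying loose on the bench left of the balance; origin at its underside.
- vial: Sample vial with white cap, 24 mm diameter, 54 high, loose, left of the balance; origin at its underside's centre.
- wash_bottle: White wash bottle with red foot and cap, 84 mm diameter, 200 high, loose, far left on the bench; origin at its underside's centre.
- pen: Blue pen, 135 mm long, 10 mm thick, lying on a notebook at the left; origin under its middle.
- meter: Black hand-held meter, 130 by 70 by 28 mm, lying loose at the right of the bench; origin at its underside's centre.

How it is judged:
On the way, in this order (a step that is already met when the one before it is completed fails the run):
1. the top panel and the side door are both pushed shut, in either order (value of joint each of top_panel, side_door below 0.004 m), for 0.1 s.
2. then, with both shut, the green tare button is pressed down (all of step 1 and value of joint tare above 0.004 m), for 0.05 s.
At the end, for the whole second after the job is handed in: Top panel and side door both within 4 mm of fully shut, the green button up again after having been pressed more than 4 mm, the red button up, the beaker upright and at rest on the pan, the other loose things within 30 mm of where they stood (all of step 1 and value of joint each of tare, power below 0.0015 m and horizontal distance between beaker and balance below 0.08 m and angle between beaker's own z axis and vertical below 0.1 rad and linear speed of beaker below 0.02 m/s and distance of each of jar, scoop, vial, wash_bottle, pen, meter from where it was at the start of the episode below 0.03 m); the robot touches nothing.
It fails at once if the green button is pressed (over 3 mm) while the top panel or side door is still open (over 6 mm) (value of joint tare above 0.003 m and value of joint any of top_panel, side_door above 0.006 m).
It fails at once if the red power button is pressed (over 3 mm) (value of joint power above 0.003 m).
It fails at once if the beaker is lifted, carried, shoved (over 15 mm) or tipped (distance of beaker from where it was at the start of the episode above 0.015 m or angle between beaker's own z axis and vertical above 0.35 rad).
It fails at once if another loose thing on the bench is lifted, carried or knocked away (over 30 mm) (distance of any of jar, scoop, vial, wash_bottle, pen, meter from where it was at the start of the episode above 0.03 m).
It also fails if it takes over 48 s, if anything falls off the work surface, if the arm or the gripper's body presses on something with over 40 N, if the wrist force passes 120 N, or if a joint passes its speed limit or range.

## Robot

A 6-joint arm with a two-finger parallel gripper is mounted at the origin on the work surface. World frame = base frame: x ahead of the robot, y to its left, z up, the work surface at z = 0. Lengths are in m, angles in rad, forces in N, time in s.
With the tool pointing down it reaches from about 0.325 to 0.775 m from the base axis. Payload 5.5 kg.
Tool frame: the origin (TCP) lies where the fingers leave the gripper's body, on its centre line; the fingertips stand 80 mm ahead of it and the grasp point (between the pads) lies 61 mm ahead of it (env.pinch_z is the distance from the TCP to the grasp point, in m); z points along the fingers, y is the line along which they close (so a half turn about z gives the same grasp; the last joint's range is limited). The gripper opens to 88 mm and grips with 3 to 60 N. Pads are 20 mm wide; open, the fingers measure 115 mm over their backs; the gripper's body (75 mm by 178 mm) begins 61 mm behind the grasp point.
Start: joints at [1.165, 0.091, 1.231, -0, 1.82, -0.057], TCP at [0.205, 0.564, 0.303] pointing down, gripper open.
Joint ranges: [-2.87, 2.87], [-0.86, 2.18], [0.17, 2.46], [-1.51, 4.65], [0.06, 2.69], [-2.65, 2.65]. Speed limits (rad/s): [2.57, 2.57, 3.01, 3.14, 3.14, 3.14].

## Interface

Orientations are given as a unit quaternion [x, y, z, w].
In Python, from rig import env gives the robot as it stands. The module is installed in compiled form; this text tells all that it offers.
- The arm moves only by the tool send_rows, never from a script. Its argument "moves" is one flat list of numbers, 5 for each row, row after row: the closure in counts, from 0 (fully open) to 255 (shut), then the shift along the world's x, y, z in m, then the turn about the world's z in degrees. In form: [claw, tx, ty, tz, twist, claw, tx, ty, tz, twist, ...]. A call has 1 to 10 rows; each row is the pose to reach, as a shift and turn from the pose commanded when the call began; what a row does not reach only later rows make up. A row lasts 1/12 s, in which the tool goes at most 41.7 mm and 7.16 degrees, less where a joint would pass 70% of its speed; a pose out of reach is approached as far as the arm can. A call with a gripper value outside its range is refused whole. The fingers move at their own pace and stop on an object; "force" is the grip in N (left out, the last holds). Time passes only in rows, so rows that repeat a pose let the fingers close. It gives the time, the measured TCP pose, the force, the opening and the grip force at its end, in the units of the state.
- env.sense(): the state, without advancing time (a new reading comes with each control period).
- env.get_image(name): name is "side" or "top" or "wrist"; returns a dict with "frame" (384x512x3 uint8, red, green, blue), "mtx" (3x3 intrinsics, pixels), "rvec" (rotation vector, rad) and "tvec" (3), from world to camera coordinates, as OpenCV has them. Camera axes: x right, y down, z forward; pixel columns grow to the right and rows downward; lengths in m; the calibration is good to about 2 mm. A picture is of the moment at which its call begins. There is no depth.
- env.close_job(): hands the job in; it is judged then, once.
The state is a dict: "time": time; "q": joint angles; "qd": joint speeds; "joint_efforts": joint torques, N m; "tool_pos": TCP position; "tcp_rot": TCP orientation; "contact_force": force on the tool from outside, world axes, zero at the start; "ft_torque": the same for the moment, N m; "finger_gap": finger opening in m; "grip_force": force on a finger pad.
Only numpy, scipy, OpenCV 4.12 (cv2) and the standard library are available. Lean on these libraries where they do the work, as an engineer would, in place of code of your own. Each camera call takes 0.05 s, during which the arm holds its last target. There are 200 camera calls.

## Working session

There is one attempt and no reset: what is moved stays moved. The work goes in short steps, Python scripts to look and compute and a tool call to move; the robot and the scene stay as the last step left them, time stands still between calls to the robot, and variables do not carry over. Pictures are saved under pics/ and viewed, at most 10 in all, crops included, and the job is handed in when it is done.

Besides the shell and the picture viewer there is one more tool, called as name(argument=value, ...), one argument or row to a line, values as JSON. send_rows: Moves the arm, as the interface text tells. Its arguments: {"type":"object","properties":{"moves":{"type":"array","items":{"type":"number"}},"force":{"type":"number"}},"required":["moves"]}

```bash
mkdir -p pics
cat > h.py <<'E'
from rig import env
import cv2,numpy as np
def ray(im,uv):
    R=cv2.Rodrigues(np.array(im["rvec"],float))[0];t=np.array(im["tvec"],float).ravel()
    d=R.T@np.linalg.inv(im["mtx"])@np.array([uv[0],uv[1],1.]);return -R.T@t,d
def at(im,uv,z):
    c,d=ray(im,uv);return c+d*(z-c[2])/d[2]
def proj(im,p):
    return cv2.projectPoints(np.array(p,float).reshape(-1,3),np.array(im["rvec"],float),np.array(im["tvec"],float),np.array(im["mtx"],float),None)[0].reshape(-1,2)
E
python3 - <<'E'
from h import *
import pickle
for n in("top","side"):
    im=env.get_image(n);pickle.dump(im,open(n+".pkl","wb"));cv2.imwrite(f"pics/{n}.png",cv2.resize(im["frame"][:,:,::-1],(800,600)))
    print(n,ray(im,(256,192)))
s=env.sense();print(s["time"],s["tool_pos"],s["tcp_rot"],s["finger_gap"],s["contact_force"])
E
```

```text
top (array([ 0.39627884, -0.0164542 ,  1.88531034]), array([ 0.06811956, -0.03826647, -0.99733266]))
side (array([0.46006607, 1.12752494, 0.85511909]), array([ 0.05181581, -0.84785459, -0.52807047]))
0.1 [0.20502567 0.56375444 0.30160634] [ 1.73542627e-01  9.84825962e-01 -8.56319429e-04 -2.19215571e-04] 0.08785213358745915 [ 0.10565653  0.27309005 -0.59960075]
```

View pics/top.png

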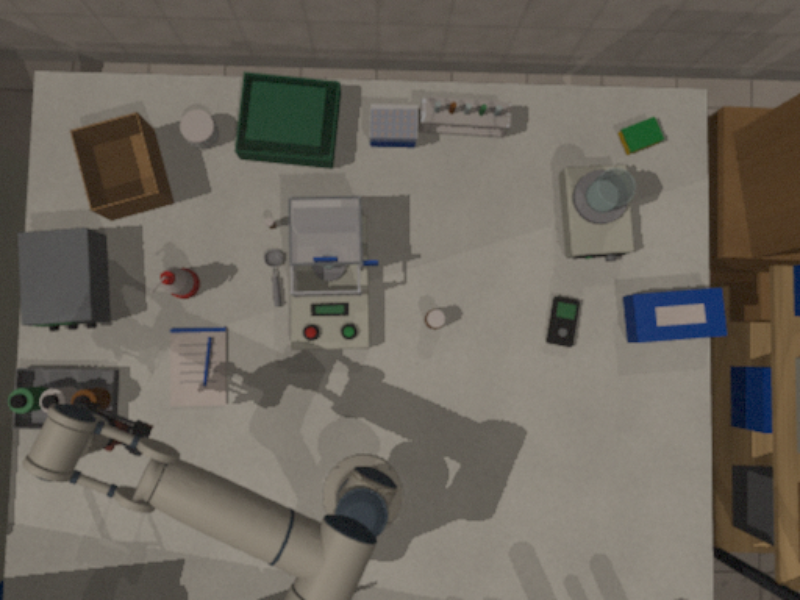

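View pics/side.png

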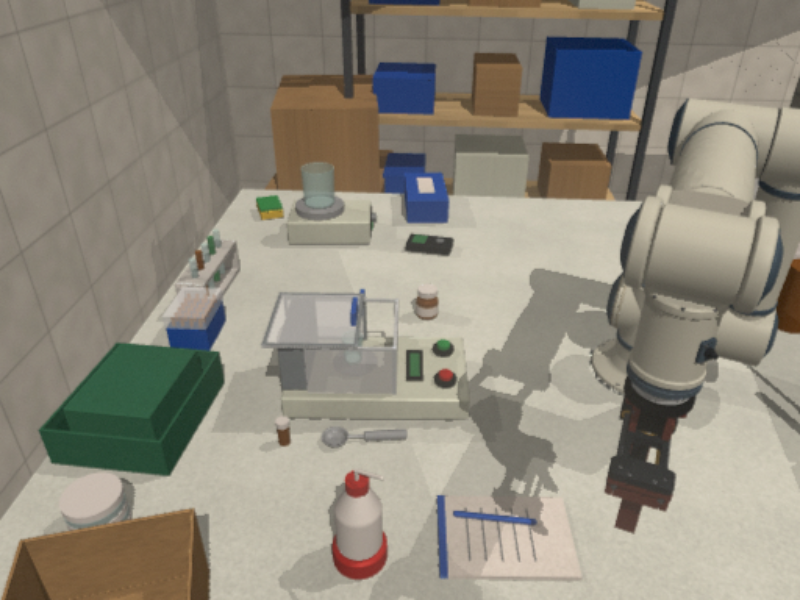

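Top view (800x600): red button (312,332), green button (349,331), top tab (325,260), door tab (370,263). The balance faces the robot, and the jar is at (436,318). The side view agrees, with green at (443,347), red at (445,378) and the top tab at (358,305). Next I measure these as colour blobs.

```bash
cat > m.py <<'E'
from h import *
import pickle
from scipy.optimize import least_squares
T=pickle.load(open("top.pkl","rb"));S=pickle.load(open("side.pkl","rb"))
def blob(im,box,col):
    x0,y0,x1,y1=[int(v*.64) for v in box]
    h=cv2.cvtColor(im["frame"],cv2.COLOR_RGB2HSV)[y0:y1,x0:x1].astype(int)
    H,s,v=h[...,0],h[...,1],h[...,2]
    m=(s>110)&(v>40)&{"r":(H<8)|(H>172),"g":(H>45)&(H<90),"b":(H>100)&(H<130)}[col]
    n,l,st,c=cv2.connectedComponentsWithStats(m.astype(np.uint8))
    k=1+np.argmax(st[1:,4]);return c[k]+[x0,y0],st[k]+[x0,y0,0,0,0]
def two(a,b):
    (c1,d1),(c2,d2)=ray(T,a),ray(S,b)
    s,t=np.linalg.lstsq(np.c_[d1,-d2],c2-c1,rcond=None)[0]
    return (c1+s*d1+c2+t*d2)/2,np.linalg.norm(c1+s*d1-c2-t*d2)
if __name__=="__main__":
    B={"green":("g",(335,318,365,345),(425,335,460,357)),"red":("r",(298,318,328,345),(430,366,460,390)),"toptab":("b",(308,250,345,272),(340,285,372,330))}
    for k,(c,a,b) in B.items():
        p,q=blob(T,a,c),blob(S,b,c);print(k,p,q,*two(p[0],q[0]))
    d=blob(T,(355,250,385,275),"b");print("door",d,at(T,d[0],.162))
    for k,uv,z in [("FL",(292,346),.06),("FR",(367,347),.06),("jar",(436,317),.075),("vialtop",(274,257),0.02)]:print(k,at(T,np.array(uv)*.64,z))
E
python3 m.py
python3 - <<'E'
from m import *
a=cv2.resize(T["frame"][115:230,170:300,::-1],None,fx=5,fy=5,interpolation=cv2.INTER_CUBIC);cv2.imwrite("pics/c.png",a)
E
```

```text
green (array([222.78947368, 211.81578947]), array([220, 209,   7,   7,  38])) (array([283.92857143, 219.07142857]), array([281, 218,   6,   4,  14])) [0.43484901 0.04886007 0.0839255 ] 7.731693011735263e-05
red (array([198.5       , 212.29166667]), array([195, 209,   8,   8,  48])) (array([284.91071429, 239.71428571]), array([281, 236,   9,   8,  56])) [0.43095509 0.14865728 0.07856361] 0.00046800218798106504
toptab (array([208. , 165.5]), array([201, 165,  15,   2,  30])) (array([225.95121951, 198.87804878]), array([225, 191,   3,  17,  41])) [0.61164309 0.10701565 0.19124935] 0.0018269971336190639
door (array([236.84615385, 167.96153846]), array([233, 167,   9,   3,  26])) [ 0.6073647  -0.00498213  0.162     ]
FL [0.39216383 0.19728508 0.06      ]
FR [ 0.39395454 -0.00145563  0.06      ]
jar [ 0.47710355 -0.18199855  0.075     ]
vialtop [0.63345671 0.2587458  0.02      ]
```

View pics/c.png

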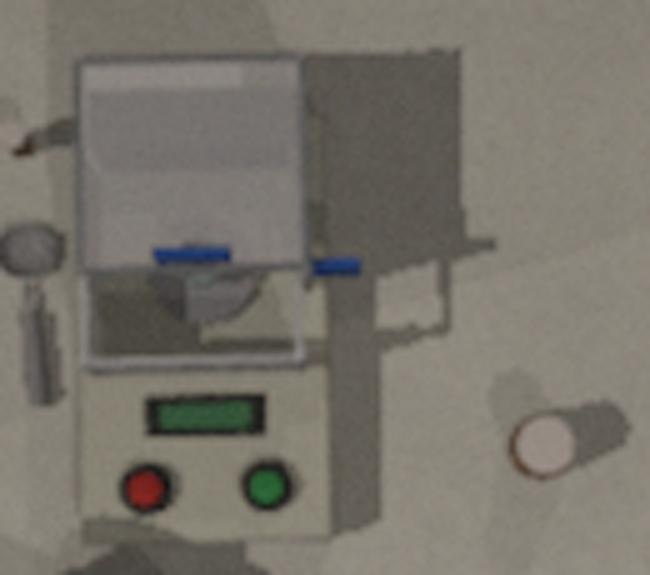

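Run:
```python
from m import *
C=lambda u,v:np.array([u/5+170-.4,v/5+115-.4])
obs=[((-.135,.05),C(147,487),0),((-.135,-.05),C(267,485),0),((-.18,.105),C(77,537),.06),((-.18,-.105),C(330,537),.06),((-.04,.0915),C(84,367),.17),((-.04,-.0915),C(303,364),.17)]
def res(p,full=False):
    x,y,a,zb=p;c,s=np.cos(a),np.sin(a);r=[]
    for (l,m),uv,z in obs:
        r.append(proj(T,[x+c*l-s*m,y+s*l+c*m,z or zb])[0]-uv)
    r=np.array(r)
    return r if full else np.r_[r.ravel(),(zb-.068)/.004]
f=least_squares(res,[.57,.098,0,.068],loss="soft_l1",f_scale=.5);x,y,a,zb=f.x
print(f.x,np.degrees(a));print(res(f.x,True).round(2))
R=np.array([[np.cos(a),-np.sin(a)],[np.sin(a),np.cos(a)]])
loc=lambda p:((np.array(p)[:2]-[x,y])@R).round(4)
for n,uv,z in [("tabbackL",(153,249),.204),("tabbackR",(231,249),.204),("tabfrontL",(153,263),.174),("tabfrontR",(231,263),.174),("doorbackR",(360,260),.162),("doorfrontR",(360,275),.118),("doorL",(313,267),.162),("panbackL",(78,57),.174),("panbackR",(303,55),.174),("panfront",(190,266),.174),("jar",(543,445),.075)]:
    p=at(T,C(*uv),z);print(n,p.round(4),loc(p))
```

```text
[0.56898059 0.10338022 0.02599408 0.06783528] 1.4893512345064217
[[-0.54 -0.15]
 [-0.32  0.17]
 [ 0.29  0.82]
 [ 0.43  0.63]
 [-0.84 -0.99]
 [ 2.14 -0.51]]
tabbackL [0.6127 0.1361 0.204 ] [0.0445 0.0316]
tabbackR [0.6141 0.0761 0.204 ] [ 0.0444 -0.0284]
tabfrontL [0.6055 0.1385 0.174 ] [0.0374 0.0342]
tabfrontR [0.6069 0.0775 0.174 ] [ 0.0373 -0.0269]
doorbackR [ 0.6132 -0.0236  0.162 ] [ 0.0409 -0.1281]
doorfrontR [ 0.6065 -0.0241  0.118 ] [ 0.0342 -0.1284]
doorL [0.6068 0.0134 0.162 ] [ 0.0354 -0.091 ]
panbackL [0.7675 0.2024 0.174 ] [0.201  0.0939]
panbackR [0.7735 0.0251 0.174 ] [ 0.2025 -0.0835]
panfront [0.6038 0.1095 0.174 ] [0.035  0.0052]
jar [ 0.4741 -0.1786  0.075 ] [-0.1022 -0.2794]
```

Door and top tabs both fit the given sizes, with openings of about 70 mm. I'll close the fingers, rise and go over behind the top tab.

send_rows(
  moves=[255,0,0,0.04,7,255,0,0,0.08,14,255,0.03,-0.03,0.08,21.3,255,0.06,-0.06,0.08,21.3,255,0.09,-0.09,0.08,21.3,255,0.12,-0.12,0.08,21.3,255,0.15,-0.15,0.08,21.3,255,0.18,-0.18,0.08,21.3,255,0.21,-0.21,0.08,21.3,255,0.23,-0.23,0.08,21.3],
  force=20,
)

```text
time: 0.93
tool_pos: [0.4365, 0.3317, 0.3822]
tcp_rot: [-0.011, 1.0, -0.0, -0.0]
contact_force: [0.3, -0.3, 0.7]
finger_gap: 0.025
grip_force: 0.0
```

send_rows(
  moves=[255,0.03,-0.03,0,0,255,0.06,-0.06,0,0,255,0.09,-0.09,0,0,255,0.12,-0.12,0,0,255,0.15,-0.15,0,0,255,0.18,-0.18,0,0,255,0.21,-0.21,0,0,255,0.22,-0.225,0,0,255,0.22,-0.225,0,0,255,0.22,-0.225,0,0],
)

```text
time: 1.77
tool_pos: [0.6557, 0.1078, 0.381]
tcp_rot: [-0.01, 1.0, -0.0, -0.001]
contact_force: [0.2, 0.4, -0.0]
finger_gap: 0.0004
grip_force: 0.0
```

Run:
```python
from h import *
import pickle
im=env.get_image("side");cv2.imwrite("pics/s2.png",cv2.resize(im["frame"][100:300,120:380,::-1],None,fx=3,fy=3))
s=env.sense();print(s["time"],s["tool_pos"],s["tcp_rot"],s["finger_gap"],s["contact_force"])
```

```text
1.8167 [0.65504254 0.10893409 0.38186859] [-1.12021295e-02  9.99936937e-01  1.83529681e-04 -7.75384612e-04] 0.0005551997445270519 [-0.43335983  0.75948746 -0.50711026]
```

View pics/s2.png

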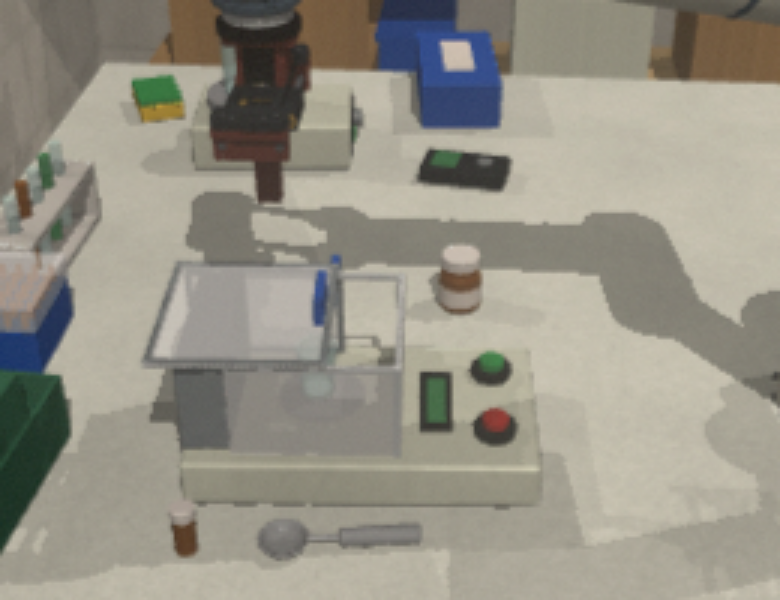

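The closed fingertips (268,195) are above the panel behind the top tab (320,298), with a clear way down. Descend and push.

send_rows(
  moves=[255,0,0,-0.035,0,255,0,0,-0.07,0,255,0,0,-0.09,0,255,0,0,-0.105,0,255,0,0,-0.112,0,255,0,0,-0.112,0,255,-0.01,0,-0.112,0,255,-0.02,0,-0.112,0,255,-0.025,-0.001,-0.112,0,255,-0.03,-0.001,-0.112,0],
)

```text
time: 2.65
tool_pos: [0.6251, 0.1085, 0.2731]
tcp_rot: [-0.012, 1.0, 0.0, 0.002]
contact_force: [2.9, 0.2, 0.5]
finger_gap: 0.0005
grip_force: 1.2
```

send_rows(
  moves=[255,-0.005,0,0,0,255,-0.01,0,0,0,255,-0.015,0,0,0,255,-0.02,0,0,0,255,-0.025,-0.001,0,0,255,-0.03,-0.001,0,0,255,-0.035,-0.001,0,0,255,-0.04,-0.001,0,0,255,-0.045,-0.001,0,0,255,-0.05,-0.001,0,0],
)

```text
time: 3.48
tool_pos: [0.5745, 0.1066, 0.2704]
tcp_rot: [-0.011, 1.0, -0.0, -0.0]
contact_force: [3.1, -1.7, 0.4]
finger_gap: 0.0005
grip_force: 1.2
```

Contact came at x≈0.625 as computed, with about 2–3 N of friction. Continuing to the stop in small steps.

send_rows(
  moves=[255,-0.004,0,0,0,255,-0.007,0,0,0,255,-0.01,0,0,0,255,-0.012,0,0,0,255,-0.014,0,0,0,255,-0.016,0,0,0],
)

```text
time: 3.98
tool_pos: [0.5589, 0.1069, 0.2705]
tcp_rot: [-0.011, 1.0, -0.0, -0.0]
contact_force: [2.1, -1.1, 0.2]
finger_gap: 0.0005
grip_force: 1.1
```

send_rows(
  moves=[255,-0.002,0,0,0,255,-0.004,0,0,0,255,-0.006,0,0,0,255,-0.008,0,0,0,255,-0.008,0,0,0],
)

```text
time: 4.4
tool_pos: [0.5541, 0.1068, 0.2707]
tcp_rot: [-0.011, 1.0, 0.0, 0.005]
contact_force: [19.5, -0.6, -6.5]
finger_gap: 0.0008
grip_force: 9.6
```

Top panel is at its stop (19.5 N at x=0.554, 70 mm travelled). Back off, lift and go behind the door tab.

send_rows(
  moves=[255,0.015,0,0,0,255,0.02,0,0.035,0,255,0.045,-0.01,0.06,0,255,0.07,-0.04,0.06,0,255,0.1,-0.065,0.06,0,255,0.107,-0.095,0.06,0,255,0.107,-0.119,0.06,0,255,0.107,-0.119,0.06,0,255,0.107,-0.119,0.06,0],
)

```text
time: 5.15
tool_pos: [0.6579, -0.0129, 0.3301]
tcp_rot: [-0.011, 1.0, 0.0, -0.001]
contact_force: [-0.5, 0.2, 1.1]
finger_gap: 0.0005
grip_force: 0.0
```

Run:
```python
from h import *
a=[]
for n in("top","side"):
    im=env.get_image(n);f=im["frame"][:,:,::-1]
    a.append(cv2.resize(f[115:245,170:330] if n=="top" else f[140:270,150:310],(400,325),interpolation=cv2.INTER_CUBIC))
cv2.imwrite("pics/s3.png",np.hstack(a))
s=env.sense();print(s["time"],s["tool_pos"],s["contact_force"])
```

```text
5.25 [ 0.65774773 -0.01120733  0.3307659 ] [-0.62264356  0.59265607 -0.84551619]
```

View pics/s3.png

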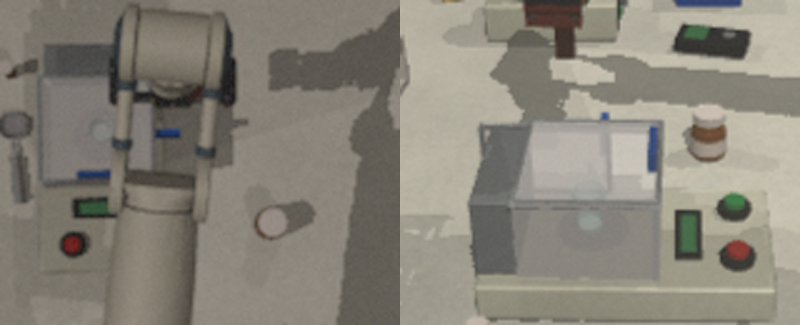

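The top panel reaches the chamber's front edge (tab at (653,148), right half). The door tab still shows at (604,118), and the beaker is upright. Descend and push the door.

send_rows(
  moves=[255,0,0,-0.03,0,255,0,0,-0.06,0,255,0,0,-0.085,0,255,0,0,-0.1,0,255,0,0,-0.105,0,255,0,0,-0.105,0,255,-0.01,0,-0.105,0,255,-0.02,0,-0.105,0,255,-0.027,-0.001,-0.105,0,255,-0.034,-0.001,-0.105,0],
)

```text
time: 6.08
tool_pos: [0.6243, -0.0128, 0.228]
tcp_rot: [-0.012, 1.0, -0.0, 0.002]
contact_force: [2.5, -0.7, 1.9]
finger_gap: 0.001
grip_force: 1.3
```

send_rows(
  moves=[255,-0.005,0,0,0,255,-0.01,0,0,0,255,-0.015,0,0,0,255,-0.02,0,0,0,255,-0.025,-0.001,0,0,255,-0.03,-0.001,0,0,255,-0.035,-0.001,0,0,255,-0.04,-0.001,0,0,255,-0.045,-0.001,0,0,255,-0.05,-0.001,0,0],
)

```text
time: 6.92
tool_pos: [0.5735, -0.0144, 0.2254]
tcp_rot: [-0.011, 1.0, -0.0, -0.0]
contact_force: [3.1, -1.4, 0.5]
finger_gap: 0.0005
grip_force: 1.2
```

send_rows(
  moves=[255,-0.004,0,0,0,255,-0.007,0,0,0,255,-0.01,0,0,0,255,-0.012,0,0,0,255,-0.014,0,0,0,255,-0.016,0,0,0],
)

```text
time: 7.42
tool_pos: [0.5601, -0.0141, 0.2255]
tcp_rot: [-0.012, 1.0, -0.0, 0.003]
contact_force: [19.9, -1.5, -7.0]
finger_gap: 0.0004
grip_force: 9.8
```

The door is at its stop (20 N). Back off, lift, go above the front of the green button and look from the top and side.

send_rows(
  moves=[255,0.015,0,0,0,255,0.018,0,0.035,0,255,0.018,0,0.07,0,255,0,0,0.1,0,255,-0.035,0.01,0.1,0,255,-0.07,0.03,0.1,0,255,-0.1,0.05,0.1,0,255,-0.123,0.0635,0.1,0,255,-0.123,0.0635,0.1,0,255,-0.123,0.0635,0.1,0],
)

```text
time: 8.25
tool_pos: [0.4341, 0.0501, 0.3261]
tcp_rot: [-0.012, 1.0, 0.0, 0.0]
contact_force: [-0.3, 0.6, -0.4]
finger_gap: 0.0006
grip_force: 0.0
```

Run:
```python
from h import *
a=[]
for n in("top","side"):
    im=env.get_image(n);f=im["frame"][:,:,::-1]
    a.append(cv2.resize(f[115:245,170:330] if n=="top" else f[140:270,180:340],(400,325),interpolation=cv2.INTER_CUBIC))
cv2.imwrite("pics/s4.png",np.hstack(a))
s=env.sense();print(s["time"],s["tool_pos"],s["contact_force"])
```

```text
8.35 [0.43531566 0.04927282 0.32541566] [ 0.41536823  0.67978238 -0.31447775]
```

View pics/s4.png

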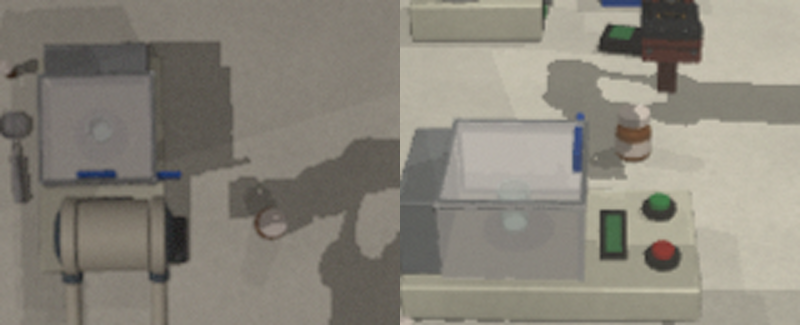

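Both tabs are now level at the chamber front: top view (97,174) and (168,175). The beaker is upright and the fingertips are over the green button (659,200 in the right half). Descend to just above it.

send_rows(
  moves=[255,0,0,-0.035,0,255,0,0,-0.07,0,255,0,0,-0.1,0,255,0,0,-0.13,0,255,0,0,-0.15,0,255,0,0,-0.16,0,255,0,0,-0.162,0,255,0,0,-0.162,0],
)

```text
time: 9.02
tool_pos: [0.4354, 0.049, 0.1636]
tcp_rot: [-0.011, 1.0, -0.0, -0.001]
contact_force: [-0.9, -0.1, 0.9]
finger_gap: 0.0004
grip_force: 0.0
```

send_rows(
  moves=[255,0,0,-0.003,0,255,0,0,-0.006,0,255,0,0,-0.009,0,255,0,0,-0.012,0,255,0,0,-0.012,0],
)

```text
time: 9.43
tool_pos: [0.4362, 0.0493, 0.1561]
tcp_rot: [-0.011, 1.0, -0.0, 0.003]
contact_force: [-5.8, -2.0, 18.0]
finger_gap: 0.0002
grip_force: 9.0
```

send_rows(
  moves=[255,0,0,0.003,0,255,0,0,0.004,0,255,0,0,0.005,0,255,0,0,0.005,0,255,0,0,0.005,0],
)

```text
time: 9.85
tool_pos: [0.4357, 0.0494, 0.1573]
tcp_rot: [-0.011, 1.0, 0.0, 0.001]
contact_force: [3.6, -0.3, 4.1]
finger_gap: 0.0007
grip_force: 2.1
```

send_rows(
  moves=[255,0,0,0.001,0,255,0,0,0.002,0,255,0,0,0.002,0,255,0,0,0.002,0],
)

```text
time: 10.18
tool_pos: [0.4351, 0.0495, 0.1586]
tcp_rot: [-0.012, 1.0, 0.0, -0.0]
contact_force: [2.8, -0.1, 2.9]
finger_gap: 0.0005
grip_force: 1.8
```

The force falls like a spring as I lift (4.1 N, then 2.9 N), so the button itself was at its bottom. Lift clear.

send_rows(
  moves=[255,0,0,0.02,0,255,0,0,0.05,0,255,0,0,0.085,0,255,-0.02,0,0.12,0,255,-0.03,0,0.14,0,255,-0.03,0,0.14,0,255,-0.03,0,0.14,0],
)

```text
time: 10.77
tool_pos: [0.4048, 0.0495, 0.2988]
tcp_rot: [-0.012, 1.0, 0.0, 0.0]
contact_force: [0.1, -0.2, -0.9]
finger_gap: 0.0
grip_force: 0.0
```

Run:
```python
from h import *
a=[]
for n in("top","side"):
    im=env.get_image(n);f=im["frame"][:,:,::-1]
    a.append(cv2.resize(f[115:245,170:330] if n=="top" else f[140:270,180:340],(400,325),interpolation=cv2.INTER_CUBIC))
cv2.imwrite("pics/s5.png",np.hstack(a))
s=env.sense();print(s["time"],s["tool_pos"],s["contact_force"])
```

```text
10.8667 [0.40478468 0.0494035  0.29634169] [-0.14383026 -0.43817404 -0.18330599]
```

View pics/s5.png

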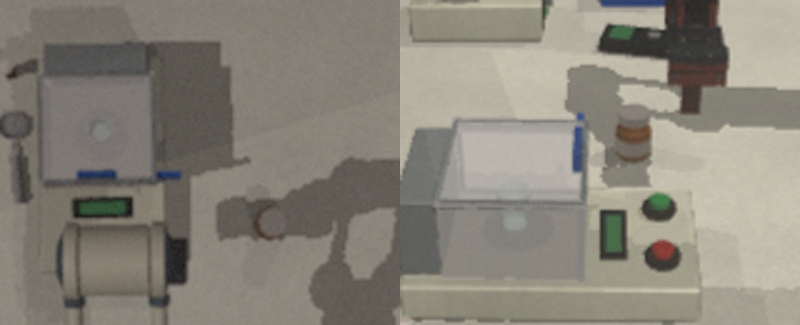

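The shield is shut (tabs at (97,174) and (168,175)), the green button is up again at (659,200), and the beaker and jar haven't moved. Handing in.

```bash
python3 -c "
from rig import env
print(env.close_job())"
```

```text
the job is handed in; nothing more can be done
None
```

I pushed the top panel and side door shut to their stops, pressed the green tare button fully and let it spring back, and handed the job in. The pictures show the beaker still standing on the pan and nothing near the balance moved, but the hand-in gave no verdict.

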